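Free the mounting plate of a dental articulator

TASK

Loosen the large knurled thumbscrew on top of the dental articulator, anticlockwise seen from above, by rolling a fingertip or the outside of the shut fingers gently across its rim, never gripping it. It was tight with the dark line on its top at the pointer ridge and has already been backed off part of a turn: stop two full turns from tight, when the line meets the pointer for the second time, and no further or the plate drops. Leave the small screw on the arm's front and the loose things on the bench as they are.

Things in the scene. Friction and masses are not known exactly. Their poses are not given: they have to be found in the camera images.
- articulator: metal dental articulator with two plaster casts, fixed to the bench, 150 x 116 mm. Origin on the bench under the thumbscrew's axis; its -x axis points to its front, z up. The upper arm is a bar 34 mm wide along its x, from -78 to +66 mm, top 110 mm above the bench, with a 116 mm wide crossbar (hinge barrels) at x = +56 mm. Nothing but the thumbscrew stands higher than 114 mm
- thumbscrew (a joint): turn of the large steel thumbscrew about its upright axis, rad: 0 = tight (its line at the pointer), growing anticlockwise seen from above as it loosens; two full turns = 12.57. Starts 0.3 to 1.5 from tight. Stays where it is left; light friction, about 0.03 N m (1.5 N at the rim); does not rise or sink; no stop at two turns
- thumbscrew_top (a point): centre of the thumbscrew's top face, 135 mm above the bench. Head 16 mm tall, 44 mm across over its knurl of 20 upright ribs, 3.2 mm wide and 2.5 mm deep; its underside is 9 mm above the arm, on a neck 22 mm across. A dark line 17 mm long, 5 mm wide runs on the top face from near the centre to the rim, along this point's own -x axis (turns with the screw)
- pointer (a point): middle of the pointer: a low dark ridge, 22 x 5 mm and 3 mm tall, on top of the upper arm along its middle, 29 to 51 mm in front of the thumbscrew's axis (articulator's -x side)
- pin_screw (a joint): turn of the small knurled screw, 16 mm across and 10 mm long, lying level on the front end of the upper arm, 105 mm above the bench (from 79 to 89 mm in front of the thumbscrew's axis), rad; starts at 0; not to be turned
- jar_near: closed white-lidded porcelain jar, 38 mm across, 42 mm tall, standing beside the articulator; bystander; origin at the centre of its underside
- jar_far: closed white-lidded porcelain jar, 44 mm across, 48 mm tall, standing on the articulator's other side; bystander; origin at the centre of its underside
- spare_screw: small loose steel knurled screw, head 26 mm across and 10 mm tall, standing on its head with an 8 mm stud up to 22 mm, near the articulator; bystander; origin at the centre of its underside
- bur_block: aluminium block 60 x 45 x 50 mm with six burs standing in it up to 76 mm; bystander; origin at the centre of its underside
- mixing_bowl: white ceramic bowl, 110 mm across, 45 mm tall; bystander; origin at the centre of its underside
- brush: wooden ceramist's brush lying on the bench, 170 mm long, 8 mm thick; bystander; origin on the bench under its handle
- glass_slab: green glass mixing slab 100 x 75 x 8 mm lying flat; bystander; origin at the centre of its underside

How it is judged:
On the way, in this order (a step that is already met when the one before it is completed fails the run):
1. the thumbscrew has passed its first full turn from tight (value of joint thumbscrew above 6.28 rad), for 0.1 s.
2. the thumbscrew has come to two full turns from tight (value of joint thumbscrew above 12.07 rad), for 0.2 s.
At the end, for the whole second after the job is handed in: The thumbscrew rests two full turns from tight, within 0.5 rad (about 30 degrees) either way; the small front screw is within 0.4 rad of its start and every loose thing within 15 mm of its start (value of joint thumbscrew between 12.07 and 13.07 rad and velocity of joint thumbscrew between -0.05 and 0.05 rad/s and value of joint pin_screw between -0.4 and 0.4 rad and distance of each of jar_near, jar_far, spare_screw, bur_block, mixing_bowl, brush, glass_slab from where it was at the start of the episode below 0.015 m); the robot touches nothing.
It fails at once if the thumbscrew was turned more than 0.9 rad beyond two turns and the plate dropped (value of joint thumbscrew above 13.47 rad).
It fails at once if the thumbscrew or the articulator was gripped or pressed hard (over 36 N) (contact force between the fingers and articulator above 36 N).
It fails at once if the small front screw was turned (value of joint pin_screw above 0.4 rad or value of joint pin_screw below -0.4 rad).
It fails at once if a loose thing was pushed, tipped or lifted (distance of any of jar_near, jar_far, spare_screw, bur_block, mixing_bowl, brush, glass_slab from where it was at the start of the episode above 0.015 m or angle between any of jar_near, jar_far, spare_screw, bur_block, mixing_bowl, brush, glass_slab's own z axis and vertical above 0.5 rad).
It also fails if it takes over 58 s, if anything falls off the work surface, if the arm or the gripper's body presses on something with over 40 N, if the wrist force passes 120 N, or if a joint passes its speed limit or range.

ROBOT

A 6-joint arm with a two-finger parallel gripper is mounted at the origin on the work surface. World frame = base frame: x ahead of the robot, y to its left, z up, the work surface at z = 0. Lengths are in m, angles in rad, forces in N, time in s.
With the tool pointing down it reaches from about 0.275 to 0.85 m from the base axis. Payload 19 kg.
Tool frame: the origin (TCP) lies midway between the tips of the shut fingers; the grasp point (between the pads) lies 19 mm behind it (tcp_to_grasp is the distance from the TCP to the grasp point, in m); z points along the fingers, y is the direction in which the jaws open and shut (so a half turn about z gives the same grasp; the last joint's range is limited). The gripper opens to 85 mm and grips with 20 to 120 N. Pads are 22 mm wide; open, the fingers measure 114 mm over their backs; the gripper's body (76 mm by 85 mm) begins 54 mm behind the grasp point. The pads swing forward as they close: fully open they stand 13 mm farther back than shut.
Start: joints at [-1.481, 0.15, 1.437, -0, 1.554, -0.134], TCP at [0.128, -0.561, 0.231] pointing down, gripper open.
Joint ranges: [-2.8, 2.8], [-0.68, 2.1], [0.12, 2.68], [-1.39, 4.53], [0.16, 2.79], [-2.81, 2.81]. Speed limits (rad/s): [1.89, 1.89, 2.22, 3.01, 3.01, 3.01].

INTERFACE

Orientations are given as a rotation vector (axis times angle).
In Python, from cell import read_state, camera, sign_off, tcp_to_grasp gives the robot as it stands. The module is installed in compiled form; this text tells all that it offers.
- The arm moves only by the tool carry_out, never from a script. Its argument "increments" is a list of rows, each an object of numbers: "x", "y", "z": the shift along the world's x, y, z in m; "twist": the turn about the world's z in rad. A call has exactly 10 rows; each row is the pose to reach, as a shift and turn from the pose commanded when the call began; what a row does not reach only later rows make up. A row lasts 1/12 s, in which the tool goes at most 41.7 mm and 7.16 degrees, less where a joint would pass 70% of its speed; a pose out of reach is approached as far as the arm can. A call with a gripper value outside its range is refused whole. "hand" is the finger opening in m, from 0 to 0.0854, set as the call begins (left out, the last holds). The fingers move at their own pace and stop on an object; "squeeze" is the grip in N (left out, the last holds). Time passes only in rows, so rows that repeat a pose let the fingers close, or fill a call up. It gives the time, the measured TCP pose, the force and the opening at its end, in the units of the state.
- read_state(): the state, without advancing time (a new reading comes with each control period).
- camera(name): name is "scene" or "top" or "wrist"; returns a dict with "image" (400x640x3 uint8, red, green, blue), "vfov" (degrees; the focal length in pixels is half the picture's height over the tangent of half this angle, whatever the lens; pixels are square), "cx", "cy" (the principal point, pixels), "k1" (the pictures are not rectified: a ray, as slopes to the right and down, at radius r is drawn at 1 + k1 r^2 times it, then the intrinsics apply), "extrinsics" (4x4, takes a point from world to camera coordinates). Camera axes: x right, y up, looking along -z (the intrinsics and any distortion apply to the point x, -y, -z); pixel columns grow to the right and rows downward; lengths in m; the calibration is good to about 2 mm. A picture is of the moment at which its call begins. There is no depth.
- sign_off(): hands the job in, once; it reports no verdict.
The state is a dict: "time_s": time; "q": joint angles; "joint_vel": joint speeds; "joint_efforts": joint torques, N m; "tool_pos": TCP position; "ee_rot": TCP orientation; "force": force on the tool from outside, world axes, zero at the start; "torque": the same for the moment, N m; "finger_gap": finger opening in m.
Only numpy, scipy, OpenCV 4.12 (cv2) and the standard library are available. Lean on these libraries where they do the work, as an engineer would, in place of code of your own. Each camera call takes 0.05 s, during which the arm holds its last target. There are 200 camera calls.

## Working session

There is one attempt and no reset: what is moved stays moved. The work goes in short steps, Python scripts to look and compute and a tool call to move; the robot and the scene stay as the last step left them, time stands still between calls to the robot, and variables do not carry over. Pictures are saved under pics/ and viewed, about 8 in all and at most 12, crops included, and the job is handed in when it is done.

Besides the shell and the picture viewer there is one more tool, called after ">>>" as a command line: name --argument value ..., lists and objects as JSON in quotes. carry_out: Moves the arm, as the interface text tells. Its arguments: {"type":"object","properties":{"increments":{"type":"array","items":{"type":"object","properties":{"x":{"type":"number"},"y":{"type":"number"},"z":{"type":"number"},"twist":{"type":"number"}}}},"hand":{"type":"number"},"squeeze":{"type":"number"}},"required":["increments"]}

```bash
mkdir -p pics; cat > h.py <<'E'
import numpy as np, cv2
from cell import read_state, camera, sign_off
def K(c):
    f=200/np.tan(np.radians(c["vfov"])/2); return np.array([[f,0,c["cx"]],[0,f,c["cy"]],[0,0,1.]]), np.array([c["k1"],0,0,0.])
F=np.diag([1,-1,-1.])
def pix2w(c,uv,z):
    k,d=K(c); n=cv2.undistortPoints(np.array(uv,float).reshape(-1,1,2),k,d).reshape(-1,2)
    E=np.array(c["extrinsics"]); R=F@E[:3,:3]; t=F@E[:3,3]
    r=np.c_[n,np.ones(len(n))]@R; o=-R.T@t
    return o+r*((z-o[2])/r[:,2])[:,None]
def w2pix(c,P):
    k,d=K(c); E=np.array(c["extrinsics"]); R=F@E[:3,:3]; t=F@E[:3,3]
    return cv2.projectPoints(np.array(P,float).reshape(-1,1,3),cv2.Rodrigues(R)[0],t,k,d)[0].reshape(-1,2)
def save(c,n,box=None,s=1):
    im=c["image"][:,:,::-1]
    if box: u0,v0,u1,v1=box; im=im[v0:v1,u0:u1]
    cv2.imwrite("pics/"+n+".png",cv2.resize(np.ascontiguousarray(im),None,fx=s,fy=s,interpolation=cv2.INTER_CUBIC))
E
python3 - <<'E'
from h import *
a=camera("top");b=camera("scene")
save(a,"top0");save(b,"scene0")
for c in(a,b):
    E=np.array(c["extrinsics"]);print(c["vfov"],c["k1"],-E[:3,:3].T@E[:3,3],E[2,:3])
print(read_state())
E
```

```text
48.326818739964786 0.005312518689543753 [0.37572269 0.00467295 1.37534648] [-0.11041847 -0.01689131  0.99374164]
51.95196503666065 -0.01490808817604205 [ 1.2641578  -0.73256359  0.87987767] [ 0.56856023 -0.5797844   0.5836003 ]
{'time_s': 0.1, 'q': array([-1.48100224e+00,  1.50947364e-01,  1.43791161e+00,  3.46365081e-05,
        1.55378550e+00, -1.34041006e-01]), 'joint_vel': array([-0.0004386 , -0.0018635 , -0.00256538, -0.00048432,  0.00114497,
        0.00103485]), 'joint_efforts': array([ 3.21064894e-03, -7.14382339e+01, -5.71794963e+01, -2.73102733e-04,
        7.00721124e-03, -3.33221169e-05]), 'tool_pos': array([ 0.12758401, -0.5604649 ,  0.23075691]), 'ee_rot': array([-3.12089399e+00, -3.50747495e-01, -9.09042999e-05]), 'force': array([ 0.0461231 ,  0.14891698, -0.7976262 ]), 'torque': array([-0.00431284, -0.03779334, -0.07053181]), 'finger_gap': 0.08544898205989557}
```

View pics/top0.png

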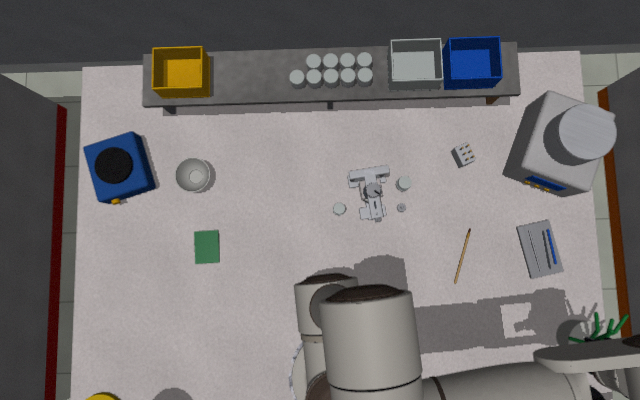

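View pics/scene0.png

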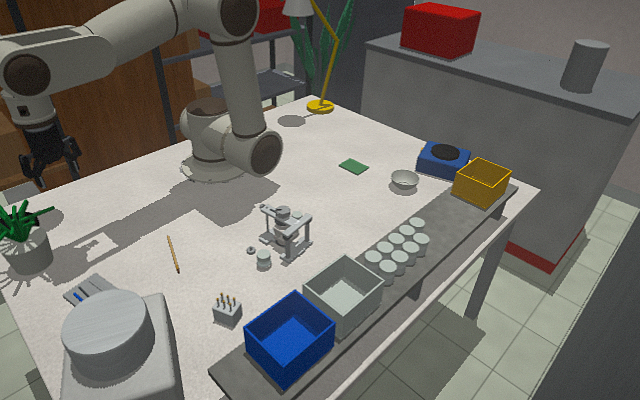

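The top view shows the articulator with the thumbscrew at about (373,190) and its front pointing down the image, toward the robot. Jars are at (339,208) and (404,184), and the spare screw is at (401,208). I'll crop it closer.

```bash
python3 - <<'E'
from h import *
a=camera("top");save(a,"top1",(322,150,422,230),8)
print("screw",pix2w(a,[(373,190)],.135),"jars",pix2w(a,[(339,208)],.042),pix2w(a,[(404,184)],.048),"spare",pix2w(a,[(401,208)],.015))
print("crossbar ends",pix2w(a,[(349,175),(389,169)],.11),"front",pix2w(a,[(373,220)],.105))
E
```

```text
screw [[ 0.53457278 -0.11388788  0.135     ]] jars [[ 0.49486331 -0.01897317  0.042     ]] [[ 0.5612696  -0.21551568  0.048     ]] spare [[ 0.49221579 -0.20855454  0.015     ]]
crossbar ends [[ 0.58304963 -0.04918452  0.11      ]
 [ 0.59721509 -0.16431879  0.11      ]] front [[ 0.45237662 -0.11354982  0.105     ]]
```

View pics/top1.png

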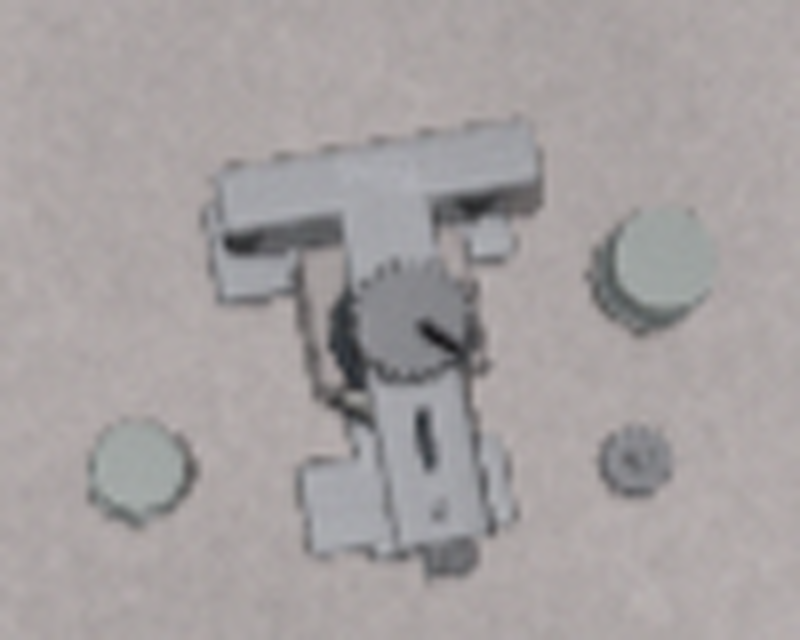

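The line sits about 0.9 rad anticlockwise of the pointer. Next I'll move beside the screw on its −y side with the fingers shut and the tool squared to the world axes.

>>> carry_out --increments '[{"x": 0.03, "y": 0.028, "twist": -0.02}, {"x": 0.06, "y": 0.056, "twist": -0.05}, {"x": 0.09, "y": 0.084, "twist": -0.07}, {"x": 0.12, "y": 0.112, "twist": -0.1}, {"x": 0.15, "y": 0.14, "twist": -0.12}, {"x": 0.18, "y": 0.168, "twist": -0.15}, {"x": 0.21, "y": 0.196, "twist": -0.17}, {"x": 0.24, "y": 0.222, "twist": -0.2}, {"x": 0.26, "y": 0.24, "twist": -0.224}, {"x": 0.28, "y": 0.255, "twist": -0.224}]' --hand 0 --squeeze 20

```text
$.increments[0]: bad value
```

>>> carry_out --increments '[{"x": 0.03, "y": 0.028}, {"x": 0.06, "y": 0.056}, {"x": 0.08, "y": 0.075}, {"x": 0.1, "y": 0.092}, {"x": 0.115, "y": 0.105}, {"x": 0.125, "y": 0.112, "z": -0.01}, {"x": 0.127, "y": 0.115, "z": -0.025}, {"x": 0.127, "y": 0.115, "z": -0.03}, {"x": 0.127, "y": 0.115, "z": -0.03}, {"x": 0.127, "y": 0.115, "z": -0.03}]'

```text
$.increments[0]: bad value
```

```bash
python3 - <<'E'
from h import *
a=camera("wrist");b=camera("top");t=b["image"]
im=np.vstack([a["image"],cv2.resize(t[150:230,322:482],(640,320),interpolation=cv2.INTER_CUBIC)])[:,:,::-1]
cv2.imwrite("pics/w1.png",cv2.resize(im,None,fx=.83,fy=.83))
E=np.array(a["extrinsics"]);print(a["vfov"],a["k1"],-E[:3,:3].T@E[:3,3],E[2,:3]);s=read_state();print(s["tool_pos"],s["ee_rot"],s["force"],s["finger_gap"])
print(w2pix(a,[(.535,-.114,.135)]))
E
```

```text
60.04125771847424 -0.04086866133248829 [ 0.20254279 -0.54387217  0.37337746] [0.2907157  0.06561956 0.95455668]
[ 0.12758617 -0.56054366  0.23099312] [-3.12132799e+00 -3.50666523e-01 -9.66588389e-05] [ 0.42714103  0.22923937 -0.39273895] 0.08540137029767791
[[697.56184231 716.32661942]]
```

View pics/w1.png

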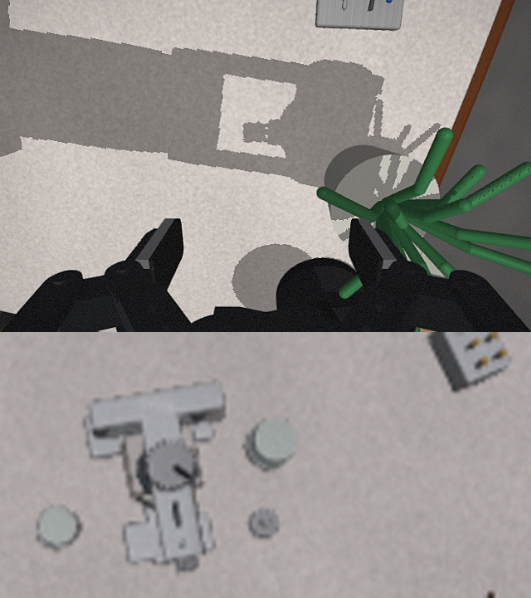

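The arm hasn't moved: both calls were refused, probably because every key must be present. The wrist view shows the fingers at the bottom, looking along tool +x. I'll resend with full rows.

>>> carry_out --increments '[{"x": 0.03, "y": 0.028, "z": 0, "twist": -0.02}, {"x": 0.06, "y": 0.056, "z": 0, "twist": -0.05}, {"x": 0.09, "y": 0.084, "z": 0, "twist": -0.07}, {"x": 0.12, "y": 0.112, "z": 0, "twist": -0.1}, {"x": 0.15, "y": 0.14, "z": 0, "twist": -0.12}, {"x": 0.18, "y": 0.168, "z": 0, "twist": -0.15}, {"x": 0.21, "y": 0.196, "z": 0, "twist": -0.17}, {"x": 0.24, "y": 0.222, "z": 0, "twist": -0.2}, {"x": 0.26, "y": 0.24, "z": 0, "twist": -0.224}, {"x": 0.28, "y": 0.255, "z": 0, "twist": -0.224}]' --hand 0 --squeeze 20

```text
time_s: 1.08
tool_pos: [0.4088, -0.3037, 0.2314]
ee_rot: [3.142, -0.001, 0.0]
force: [-0.2, -0.8, 0.2]
finger_gap: -0.0001
```

>>> carry_out --increments '[{"x": 0.03, "y": 0.028, "z": 0, "twist": 0}, {"x": 0.06, "y": 0.056, "z": 0, "twist": 0}, {"x": 0.08, "y": 0.075, "z": 0, "twist": 0}, {"x": 0.1, "y": 0.092, "z": 0, "twist": 0}, {"x": 0.115, "y": 0.105, "z": 0, "twist": 0}, {"x": 0.125, "y": 0.112, "z": -0.01, "twist": 0}, {"x": 0.127, "y": 0.115, "z": -0.025, "twist": 0}, {"x": 0.127, "y": 0.115, "z": -0.03, "twist": 0}, {"x": 0.127, "y": 0.115, "z": -0.03, "twist": 0}, {"x": 0.127, "y": 0.115, "z": -0.03, "twist": 0}]'

```text
time_s: 1.92
tool_pos: [0.5341, -0.1912, 0.2012]
ee_rot: [-3.141, 0.001, 0.001]
force: [-0.2, -0.4, -0.2]
finger_gap: 0.0001
```

```bash
python3 - <<'E'
from h import *
a=camera("wrist");save(a,"w2")
s=read_state();print(s["tool_pos"],s["ee_rot"],s["force"],s["finger_gap"])
print(w2pix(a,[(.535,-.114,.135)]))
E
```

```text
[ 0.53430199 -0.19130142  0.20171947] [ 3.14142238e+00 -1.63836510e-03  4.49363496e-04] [-0.26336067  0.32389995 -0.07924229] -0.00011734384669932055
[[199.83014305 218.00515515]]
```

View pics/w2.png

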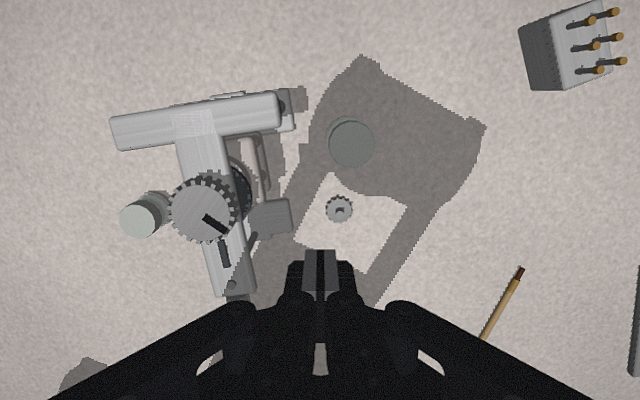

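The wrist view shows the screw top at (202,210), its line running from (206,217) to (225,231), and the pointer near (224,253). The shut tips are at (320,290). I'll write an automatic measure of the centre and angles from a rectified patch.

```bash
cat >> h.py <<'E'
def patch(c,cen,z,h=0.06,n=480):
    # rows: +x at top, columns: +y at left (as top view)
    g=np.linspace(h,-h,n); X,Y=np.meshgrid(g,g,indexing="ij")
    P=np.stack([cen[0]+X,cen[1]+Y,np.full_like(X,z)],-1)
    uv=w2pix(c,P.reshape(-1,3)).reshape(n,n,2).astype(np.float32)
    return cv2.remap(c["image"],uv[...,0],uv[...,1],cv2.INTER_CUBIC),X,Y
def line(c,cen,thr=50):
    p,X,Y=patch(c,cen,.135); g=p.max(2); r=np.hypot(X,Y); m=(g<thr)&(r>.004)&(r<.0185)
    w=np.exp(1j*np.arctan2(Y,X))[m]; return np.angle(w.sum()),m.sum(),abs(w.mean()) if m.any() else 0
E
python3 - <<'E'
from h import *
a=camera("wrist");np.save("a.npy",a,allow_pickle=True)
cen=pix2w(a,[(202,210)],.135)[0];print(cen)
p1,X,Y=patch(a,cen,.135);p2,_,_=patch(a,cen,.113)
for t in(40,50,60,70):print(line(a,cen,t))
im=np.hstack([p1,p2])[:,:,::-1].copy()
for r in(19.5,22):cv2.circle(im,(240,240),int(r*4),(0,0,255),1)
cv2.imwrite("pics/p1.png",cv2.resize(im,(800,400)))
E
```

```text
[ 0.54051831 -0.1159532   0.135     ]
(np.float64(-2.5440818142257653), np.int64(1079), np.float64(0.9707260481932072))
(np.float64(-2.5006196579076776), np.int64(1206), np.float64(0.9021748404085331))
(np.float64(-2.3579480263149986), np.int64(1433), np.float64(0.7529664632606057))
(np.float64(-2.2472849230697203), np.int64(1631), np.float64(0.6750705303738875))
```

View pics/p1.png

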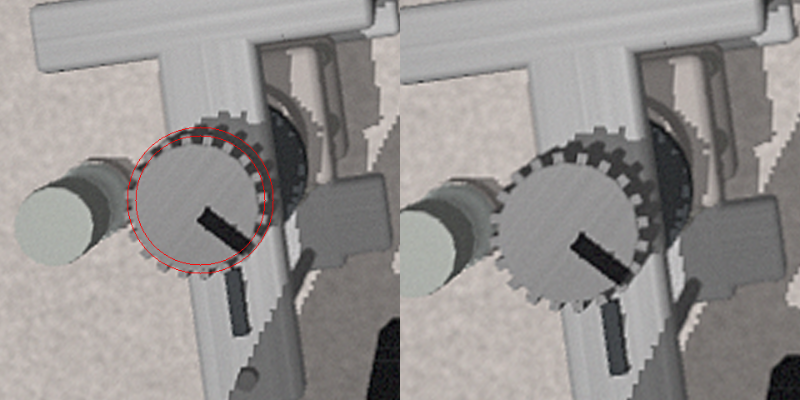

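Refining by eye, the screw centre is about (0.5393, −0.115), θ≈0.75 rad, and the pointer direction is about −170°. Next I'll descend beside the rim and come close to it.

>>> carry_out --increments '[{"x": -0.004, "y": 0.005, "z": -0.03, "twist": 0}, {"x": -0.006, "y": 0.01, "z": -0.06, "twist": 0}, {"x": -0.006, "y": 0.02, "z": -0.079, "twist": 0}, {"x": -0.006, "y": 0.03, "z": -0.079, "twist": 0}, {"x": -0.006, "y": 0.036, "z": -0.079, "twist": 0}, {"x": -0.006, "y": 0.039, "z": -0.079, "twist": 0}, {"x": -0.006, "y": 0.041, "z": -0.079, "twist": 0}, {"x": -0.006, "y": 0.042, "z": -0.079, "twist": 0}, {"x": -0.006, "y": 0.043, "z": -0.079, "twist": 0}, {"x": -0.006, "y": 0.043, "z": -0.079, "twist": 0}]'

```text
time_s: 2.85
tool_pos: [0.5291, -0.1482, 0.1233]
ee_rot: [3.14, -0.001, 0.003]
force: [1.3, -3.0, 4.9]
finger_gap: -0.0001
```

>>> carry_out --increments '[{"x": 0, "y": 0.0005, "z": 0, "twist": 0}, {"x": 0, "y": 0.001, "z": 0, "twist": 0}, {"x": 0, "y": 0.0015, "z": 0, "twist": 0}, {"x": 0, "y": 0.002, "z": 0, "twist": 0}, {"x": 0, "y": 0.002, "z": 0, "twist": 0}, {"x": 0, "y": 0.002, "z": 0, "twist": 0}, {"x": 0, "y": 0.002, "z": 0, "twist": 0}, {"x": 0, "y": 0.002, "z": 0, "twist": 0}, {"x": 0, "y": 0.002, "z": 0, "twist": 0}, {"x": 0, "y": 0.002, "z": 0, "twist": 0}]'

```text
time_s: 3.68
tool_pos: [0.529, -0.1473, 0.1233]
ee_rot: [3.139, -0.002, 0.002]
force: [-1.3, -12.9, 6.6]
finger_gap: -0.0001
```

```bash
cat >> h.py <<'E'
def theta(c,cen,ptr=-2.96,dbg=None):
    p,X,Y=patch(c,cen,.135,h=.03); g=p.max(2); r=np.hypot(X,Y)
    m=((g<55)&(r<.0185)).astype(np.uint8)
    m=cv2.morphologyEx(m,cv2.MORPH_OPEN,np.ones((17,17),np.uint8))
    k,l,st,ce=cv2.connectedComponentsWithStats(m)
    if k<2: return None
    i=1+np.argmax(st[1:,4]); v,u=np.nonzero(l==i); d=cv2.fitLine(np.c_[X[v,u],Y[v,u]].astype(np.float32),cv2.DIST_L2,0,0,0).ravel()
    s=np.sign(d[0]*d[2]+d[1]*d[3]); a=np.arctan2(s*d[1],s*d[0])
    return dict(ang=round(float(a),3),th=round(float((a-ptr)%(2*np.pi)),3),cen=d[2:].round(4),n=int(st[i,4]),bb=st[i,:4])
E
python3 - <<'E'
from h import *
a=camera("wrist");b=camera("top");save(a,"w3")
s=read_state();print(s["tool_pos"],s["force"],s["time_s"])
for c in(a,b,np.load("a.npy",allow_pickle=True).item()):print(theta(c,(.5393,-.115)))
E
```

```text
[ 0.52901111 -0.14731736  0.12327772] [ -1.4262436  -12.34010716   7.27792416] 3.7833
{'ang': -2.234, 'th': 0.726, 'cen': array([-0.008 , -0.0074], dtype=float32), 'n': 4868, 'bb': array([246, 258, 107,  91], dtype=int32)}
{'ang': -1.87, 'th': 1.09, 'cen': array([-0.0098,  0.    ], dtype=float32), 'n': 18894, 'bb': array([155, 227, 170, 160], dtype=int32)}
{'ang': -2.22, 'th': 0.74, 'cen': array([-0.0079, -0.0077], dtype=float32), 'n': 4437, 'bb': array([250, 259, 103,  88], dtype=int32)}
```

View pics/w3.png

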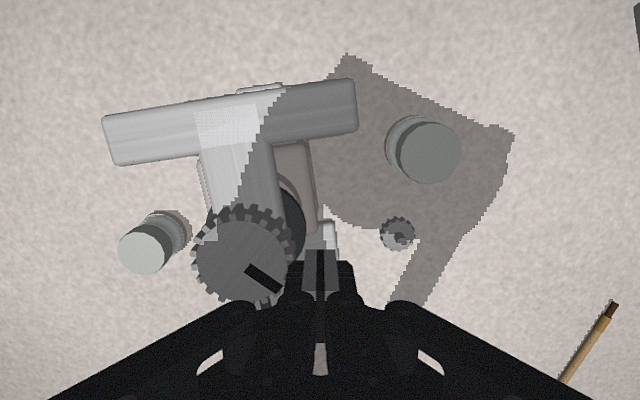

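Contact has been made: about −12.9 N in y, with some upward force from the finger's slanted back. The command stiffness is about 5 N/mm, and the angle tracker reads θ≈0.73. I'll raise 4 mm so the tip meets the rim.

>>> carry_out --increments '[{"x": 0, "y": -0.001, "z": 0.002, "twist": 0}, {"x": 0, "y": -0.001, "z": 0.004, "twist": 0}, {"x": 0, "y": -0.001, "z": 0.005, "twist": 0}, {"x": 0, "y": -0.001, "z": 0.005, "twist": 0}, {"x": 0, "y": -0.001, "z": 0.005, "twist": 0}, {"x": 0, "y": -0.001, "z": 0.005, "twist": 0}, {"x": 0, "y": -0.001, "z": 0.005, "twist": 0}, {"x": 0, "y": 0, "z": 0.005, "twist": 0}, {"x": 0, "y": 0, "z": 0.005, "twist": 0}, {"x": 0, "y": 0, "z": 0.005, "twist": 0}]'

```text
time_s: 4.62
tool_pos: [0.5287, -0.1457, 0.1274]
ee_rot: [3.141, -0.0, 0.0]
force: [-0.5, -3.1, 4.3]
finger_gap: 0.0001
```

>>> carry_out --increments '[{"x": 0, "y": 0.001, "z": 0.001, "twist": 0}, {"x": 0.003, "y": 0.001, "z": 0.001, "twist": 0}, {"x": 0.006, "y": 0.001, "z": 0.001, "twist": 0}, {"x": 0.009, "y": 0.001, "z": 0.001, "twist": 0}, {"x": 0.012, "y": 0.001, "z": 0.001, "twist": 0}, {"x": 0.015, "y": 0.001, "z": 0.001, "twist": 0}, {"x": 0.018, "y": 0.001, "z": 0.001, "twist": 0}, {"x": 0.02, "y": 0.001, "z": 0.001, "twist": 0}, {"x": 0.02, "y": 0.001, "z": 0.001, "twist": 0}, {"x": 0.02, "y": 0.001, "z": 0.001, "twist": 0}]'

```text
time_s: 5.45
tool_pos: [0.5487, -0.1446, 0.1281]
ee_rot: [-3.141, 0.0, 0.0]
force: [-0.6, 0.8, -0.0]
finger_gap: 0.0001
```

```bash
python3 - <<'E'
from h import *
a=camera("wrist")
s=read_state();print(s["tool_pos"],s["force"],s["time_s"])
print(theta(a,(.5393,-.115)))
E
```

```text
[ 0.5485617  -0.14463603  0.12812388] [-0.17254459  0.31961301 -0.46115926] 5.5
{'ang': 1.896, 'th': 4.856, 'cen': array([-0.0081, -0.0025], dtype=float32), 'n': 30207, 'bb': array([108, 173, 279, 214], dtype=int32)}
```

```bash
cat >> h.py <<'E'
def theta(c,cen,ptr=-2.96):
    p,X,Y=patch(c,cen,.135,h=.03); g=cv2.GaussianBlur(p.max(2),(9,9),0); r=np.hypot(X,Y); best=None
    for t in range(15,90,3):
        m=((g<t)&(r<.0185)).astype(np.uint8); m=cv2.morphologyEx(m,cv2.MORPH_OPEN,np.ones((17,17),np.uint8))
        k,l,st,ce=cv2.connectedComponentsWithStats(m)
        for i in range(1,k):
            if not 2500<st[i,4]<7500: continue
            v,u=np.nonzero(l==i); (rc,(w,h),an)=cv2.minAreaRect(np.c_[u,v].astype(np.float32)); lo,sh=max(w,h),min(w,h)
            e=abs(lo-125)+abs(sh-40)*2+abs(np.hypot(rc[0]-240,rc[1]-240)-85)
            if best is None or e<best[0]:
                d=cv2.fitLine(np.c_[X[v,u],Y[v,u]].astype(np.float32),cv2.DIST_L2,0,0,0).ravel()
                s=np.sign(d[0]*d[2]+d[1]*d[3]); a=np.arctan2(s*d[1],s*d[0])
                best=(e,dict(th=round(float((a-ptr)%(2*np.pi)),3),thc=round(float((np.arctan2(d[3],d[2])-ptr)%(2*np.pi)),3),n=int(st[i,4]),box=(round(lo),round(sh)),t=t,err=round(e)))
    return best and best[1]
E
python3 - <<'E'
from h import *
a=camera("wrist");save(a,"w4",(120,150,400,350),2);np.save("b.npy",a,allow_pickle=True)
print(theta(a,(.5393,-.115)),theta(np.load("a.npy",allow_pickle=True).item(),(.5393,-.115)))
E
```

```text
None {'th': 0.74, 'thc': 0.595, 'n': 4149, 'box': (120, 40), 't': 45, 'err': 9}
```

View pics/w4.png

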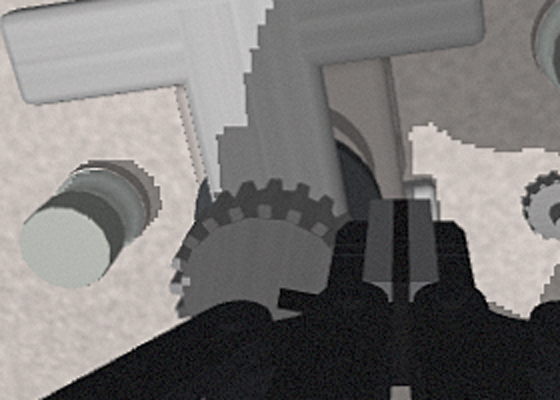

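The fingers and arm hide the line from this side, but the screw has turned about 0.6 rad. Working from the front (−x) side will keep the whole head in the wrist view, so I'll move there and stroke toward −y.

>>> carry_out --increments '[{"x": -0.005, "y": -0.012, "z": 0, "twist": 0}, {"x": -0.02, "y": -0.02, "z": 0, "twist": 0}, {"x": -0.04, "y": -0.01, "z": 0, "twist": 0}, {"x": -0.053, "y": 0.01, "z": -0.002, "twist": 0}, {"x": -0.053, "y": 0.025, "z": -0.002, "twist": 0}, {"x": -0.05, "y": 0.035, "z": -0.002, "twist": 0}, {"x": -0.048, "y": 0.035, "z": -0.002, "twist": 0}, {"x": -0.046, "y": 0.035, "z": -0.002, "twist": 0}, {"x": -0.046, "y": 0.035, "z": -0.002, "twist": 0}, {"x": -0.046, "y": 0.035, "z": -0.002, "twist": 0}]'

```text
time_s: 6.38
tool_pos: [0.5029, -0.1103, 0.1261]
ee_rot: [-3.142, 0.001, 0.0]
force: [0.0, -0.2, -0.2]
finger_gap: -0.0002
```

```bash
python3 - <<'E'
from h import *
a=camera("wrist");save(a,"w5",(160,80,460,305),2);np.save("b.npy",a,allow_pickle=True)
s=read_state();print(s["tool_pos"],s["force"],s["time_s"])
print(theta(a,(.5393,-.115)))
E
```

```text
[ 0.50274917 -0.11021814  0.12605046] [-0.16702636 -0.11436865  0.0921907 ] 6.4333
{'th': 1.195, 'thc': 1.049, 'n': 4853, 'box': (126, 40), 't': 51, 'err': 2}
```

View pics/w5.png

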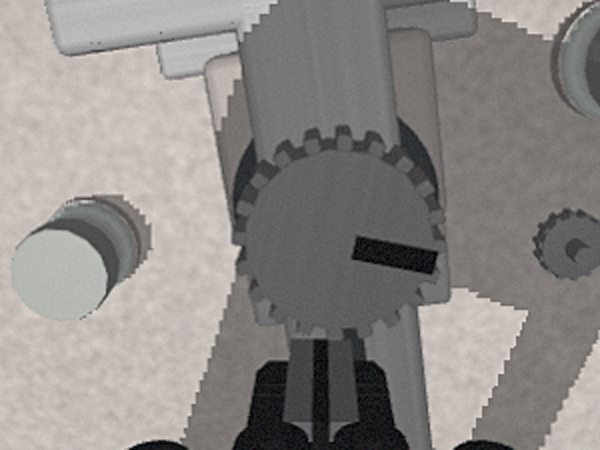

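The whole head is visible: line from (355,247) to (437,262) in the crop, θ≈1.2, with the tip just short of the rim. I'll press lightly and stroke toward −y.

>>> carry_out --increments '[{"x": 0.002, "y": 0.005, "z": 0, "twist": 0}, {"x": 0.003, "y": 0.005, "z": 0, "twist": 0}, {"x": 0.0035, "y": 0.005, "z": 0, "twist": 0}, {"x": 0.004, "y": 0.005, "z": 0, "twist": 0}, {"x": 0.004, "y": 0.005, "z": 0, "twist": 0}, {"x": 0.004, "y": 0.005, "z": 0, "twist": 0}, {"x": 0.004, "y": 0.005, "z": 0, "twist": 0}, {"x": 0.004, "y": 0.005, "z": 0, "twist": 0}, {"x": 0.004, "y": 0.005, "z": 0, "twist": 0}, {"x": 0.004, "y": 0.005, "z": 0, "twist": 0}]'

```text
time_s: 7.27
tool_pos: [0.506, -0.1045, 0.1261]
ee_rot: [-3.141, 0.0, 0.003]
force: [-6.5, 1.2, 0.8]
finger_gap: 0.0002
```

>>> carry_out --increments '[{"x": 0.0005, "y": -0.003, "z": 0, "twist": 0}, {"x": 0.0005, "y": -0.007, "z": 0, "twist": 0}, {"x": 0.0005, "y": -0.011, "z": 0, "twist": 0}, {"x": 0.0005, "y": -0.015, "z": 0, "twist": 0}, {"x": 0.0005, "y": -0.019, "z": 0, "twist": 0}, {"x": 0.001, "y": -0.023, "z": 0, "twist": 0}, {"x": 0.0027, "y": -0.027, "z": 0, "twist": 0}, {"x": 0.005, "y": -0.031, "z": 0, "twist": 0}, {"x": 0.005, "y": -0.031, "z": 0, "twist": 0}, {"x": 0.005, "y": -0.031, "z": 0, "twist": 0}]'

```text
time_s: 8.1
tool_pos: [0.5115, -0.136, 0.1261]
ee_rot: [3.141, -0.001, -0.001]
force: [-3.3, -4.5, -1.0]
finger_gap: -0.0004
```

```bash
cat > m.py <<'E'
from h import *
a=camera("wrist");s=read_state();print(s["tool_pos"].round(4),s["force"].round(1),round(s["time_s"],2),theta(a,(.5393,-.115)))
E
python3 m.py
```

```text
[ 0.5114 -0.1359  0.1261] [-3.4 -5.3 -2.6] 8.15 {'th': 2.68, 'thc': 2.727, 'n': 5225, 'box': (136, 40), 't': 63, 'err': 17}
```

That gave 1.48 rad for a 31 mm stroke, with no slip and about 6 N. I'll return clear of the rim and repeat with longer strokes.

>>> carry_out --increments '[{"x": -0.01, "y": -0.004, "z": 0, "twist": 0}, {"x": -0.018, "y": 0.005, "z": 0, "twist": 0}, {"x": -0.018, "y": 0.025, "z": 0, "twist": 0}, {"x": -0.016, "y": 0.042, "z": 0, "twist": 0}, {"x": -0.01, "y": 0.044, "z": 0, "twist": 0}, {"x": -0.005, "y": 0.043, "z": 0, "twist": 0}, {"x": -0.002, "y": 0.042, "z": 0, "twist": 0}, {"x": 0, "y": 0.0405, "z": 0, "twist": 0}, {"x": 0, "y": 0.0405, "z": 0, "twist": 0}, {"x": 0, "y": 0.0405, "z": 0, "twist": 0}]'

```text
time_s: 8.98
tool_pos: [0.5109, -0.0954, 0.1257]
ee_rot: [-3.14, 0.001, 0.003]
force: [-4.7, 4.4, 0.3]
finger_gap: -0.0
```

>>> carry_out --increments '[{"x": -0.0025, "y": -0.004, "z": 0, "twist": 0}, {"x": -0.0042, "y": -0.008, "z": 0, "twist": 0}, {"x": -0.0047, "y": -0.012, "z": 0, "twist": 0}, {"x": -0.0047, "y": -0.016, "z": 0, "twist": 0}, {"x": -0.0047, "y": -0.02, "z": 0, "twist": 0}, {"x": -0.0047, "y": -0.024, "z": 0, "twist": 0}, {"x": -0.0047, "y": -0.028, "z": 0, "twist": 0}, {"x": -0.0042, "y": -0.032, "z": 0, "twist": 0}, {"x": -0.0025, "y": -0.036, "z": 0, "twist": 0}, {"x": 0, "y": -0.0405, "z": 0, "twist": 0}]'

```text
time_s: 9.82
tool_pos: [0.5112, -0.1365, 0.1259]
ee_rot: [-3.141, 0.001, 0.002]
force: [-1.2, 0.0, -0.9]
finger_gap: -0.0004
```

```bash
python3 m.py
```

```text
[ 0.5119 -0.1371  0.1261] [-1.9 -0.5 -1.2] 9.87 {'th': 4.57, 'thc': 4.646, 'n': 4860, 'box': (120, 41), 't': 66, 'err': 10}
```

θ=4.57 (+1.9 rad per full stroke). I'll repeat.

>>> carry_out --increments '[{"x": -0.01, "y": -0.004, "z": 0, "twist": 0}, {"x": -0.018, "y": 0.005, "z": 0, "twist": 0}, {"x": -0.018, "y": 0.025, "z": 0, "twist": 0}, {"x": -0.016, "y": 0.042, "z": 0, "twist": 0}, {"x": -0.01, "y": 0.044, "z": 0, "twist": 0}, {"x": -0.005, "y": 0.043, "z": 0, "twist": 0}, {"x": -0.002, "y": 0.042, "z": 0, "twist": 0}, {"x": 0, "y": 0.0405, "z": 0, "twist": 0}, {"x": 0, "y": 0.0405, "z": 0, "twist": 0}, {"x": 0, "y": 0.0405, "z": 0, "twist": 0}]'

```text
time_s: 10.7
tool_pos: [0.511, -0.0955, 0.1258]
ee_rot: [-3.141, 0.001, 0.003]
force: [-4.1, 3.8, 1.0]
finger_gap: 0.0001
```

>>> carry_out --increments '[{"x": -0.0025, "y": -0.004, "z": 0, "twist": 0}, {"x": -0.0042, "y": -0.008, "z": 0, "twist": 0}, {"x": -0.0047, "y": -0.012, "z": 0, "twist": 0}, {"x": -0.0047, "y": -0.016, "z": 0, "twist": 0}, {"x": -0.0047, "y": -0.02, "z": 0, "twist": 0}, {"x": -0.0047, "y": -0.024, "z": 0, "twist": 0}, {"x": -0.0047, "y": -0.028, "z": 0, "twist": 0}, {"x": -0.0042, "y": -0.032, "z": 0, "twist": 0}, {"x": -0.0025, "y": -0.036, "z": 0, "twist": 0}, {"x": 0, "y": -0.0405, "z": 0, "twist": 0}]'

```text
time_s: 11.53
tool_pos: [0.5112, -0.1365, 0.1259]
ee_rot: [-3.141, 0.002, 0.002]
force: [-1.5, 0.1, 0.7]
finger_gap: 0.0
```

```bash
python3 m.py
```

```text
[ 0.5119 -0.1372  0.1261] [-2.6 -0.9 -0.4] 11.58 {'th': 0.165, 'thc': 0.129, 'n': 4402, 'box': (119, 40), 't': 66, 'err': 10}
```

>>> carry_out --increments '[{"x": -0.01, "y": -0.004, "z": 0, "twist": 0}, {"x": -0.018, "y": 0.005, "z": 0, "twist": 0}, {"x": -0.018, "y": 0.025, "z": 0, "twist": 0}, {"x": -0.016, "y": 0.042, "z": 0, "twist": 0}, {"x": -0.01, "y": 0.044, "z": 0, "twist": 0}, {"x": -0.005, "y": 0.043, "z": 0, "twist": 0}, {"x": -0.002, "y": 0.042, "z": 0, "twist": 0}, {"x": 0, "y": 0.0405, "z": 0, "twist": 0}, {"x": 0, "y": 0.0405, "z": 0, "twist": 0}, {"x": 0, "y": 0.0405, "z": 0, "twist": 0}]'

```text
time_s: 12.42
tool_pos: [0.511, -0.0954, 0.1259]
ee_rot: [-3.14, 0.001, 0.003]
force: [-4.4, 5.5, 2.1]
finger_gap: 0.0002
```

>>> carry_out --increments '[{"x": -0.0025, "y": -0.004, "z": 0, "twist": 0}, {"x": -0.0042, "y": -0.008, "z": 0, "twist": 0}, {"x": -0.0047, "y": -0.012, "z": 0, "twist": 0}, {"x": -0.0047, "y": -0.016, "z": 0, "twist": 0}, {"x": -0.0047, "y": -0.02, "z": 0, "twist": 0}, {"x": -0.0047, "y": -0.024, "z": 0, "twist": 0}, {"x": -0.0047, "y": -0.028, "z": 0, "twist": 0}, {"x": -0.0042, "y": -0.032, "z": 0, "twist": 0}, {"x": -0.0025, "y": -0.036, "z": 0, "twist": 0}, {"x": 0, "y": -0.0405, "z": 0, "twist": 0}]'

```text
time_s: 13.25
tool_pos: [0.5112, -0.1365, 0.1259]
ee_rot: [-3.141, 0.001, 0.002]
force: [-1.2, -0.1, -0.1]
finger_gap: 0.0001
```

```bash
python3 m.py
```

```text
[ 0.5119 -0.1372  0.1261] [-1.3 -1.6 -1.2] 13.3 {'th': 2.045, 'thc': 1.994, 'n': 4628, 'box': (126, 39), 't': 54, 'err': 3}
```

That takes it past the first turn; the running total is about 8.33 rad. Two more strokes should reach about 12.1, so I'll do one and check, then look at the pointer reference.

>>> carry_out --increments '[{"x": -0.01, "y": -0.004, "z": 0, "twist": 0}, {"x": -0.018, "y": 0.005, "z": 0, "twist": 0}, {"x": -0.018, "y": 0.025, "z": 0, "twist": 0}, {"x": -0.016, "y": 0.042, "z": 0, "twist": 0}, {"x": -0.01, "y": 0.044, "z": 0, "twist": 0}, {"x": -0.005, "y": 0.043, "z": 0, "twist": 0}, {"x": -0.002, "y": 0.042, "z": 0, "twist": 0}, {"x": 0, "y": 0.0405, "z": 0, "twist": 0}, {"x": 0, "y": 0.0405, "z": 0, "twist": 0}, {"x": 0, "y": 0.0405, "z": 0, "twist": 0}]'

```text
time_s: 14.13
tool_pos: [0.5107, -0.0954, 0.1257]
ee_rot: [-3.14, 0.001, 0.004]
force: [-7.4, 4.6, 1.2]
finger_gap: -0.0
```

>>> carry_out --increments '[{"x": -0.0025, "y": -0.004, "z": 0, "twist": 0}, {"x": -0.0042, "y": -0.008, "z": 0, "twist": 0}, {"x": -0.0047, "y": -0.012, "z": 0, "twist": 0}, {"x": -0.0047, "y": -0.016, "z": 0, "twist": 0}, {"x": -0.0047, "y": -0.02, "z": 0, "twist": 0}, {"x": -0.0047, "y": -0.024, "z": 0, "twist": 0}, {"x": -0.0047, "y": -0.028, "z": 0, "twist": 0}, {"x": -0.0042, "y": -0.032, "z": 0, "twist": 0}, {"x": -0.0025, "y": -0.036, "z": 0, "twist": 0}, {"x": 0, "y": -0.0405, "z": 0, "twist": 0}]'

```text
time_s: 14.97
tool_pos: [0.5112, -0.1365, 0.1259]
ee_rot: [-3.141, 0.001, 0.002]
force: [-0.7, -1.2, -0.3]
finger_gap: -0.0
```

```bash
python3 m.py
```

```text
[ 0.5119 -0.1372  0.1261] [-2.1 -1.4 -1.4] 15.02 {'th': 3.942, 'thc': 4.021, 'n': 4693, 'box': (126, 40), 't': 66, 'err': 3}
```

>>> carry_out --increments '[{"x": -0.01, "y": -0.004, "z": 0, "twist": 0}, {"x": -0.018, "y": 0.005, "z": 0, "twist": 0}, {"x": -0.018, "y": 0.025, "z": 0, "twist": 0}, {"x": -0.016, "y": 0.042, "z": 0, "twist": 0}, {"x": -0.01, "y": 0.044, "z": 0, "twist": 0}, {"x": -0.005, "y": 0.043, "z": 0, "twist": 0}, {"x": -0.002, "y": 0.042, "z": 0, "twist": 0}, {"x": 0, "y": 0.0405, "z": 0, "twist": 0}, {"x": 0, "y": 0.0405, "z": 0, "twist": 0}, {"x": 0, "y": 0.0405, "z": 0, "twist": 0}]'

```text
time_s: 15.85
tool_pos: [0.5111, -0.0954, 0.1259]
ee_rot: [-3.14, 0.001, 0.003]
force: [-4.7, 4.1, 2.2]
finger_gap: -0.0003
```

>>> carry_out --increments '[{"x": -0.0025, "y": -0.004, "z": 0, "twist": 0}, {"x": -0.0042, "y": -0.008, "z": 0, "twist": 0}, {"x": -0.0047, "y": -0.012, "z": 0, "twist": 0}, {"x": -0.0047, "y": -0.016, "z": 0, "twist": 0}, {"x": -0.0047, "y": -0.02, "z": 0, "twist": 0}, {"x": -0.0047, "y": -0.024, "z": 0, "twist": 0}, {"x": -0.0047, "y": -0.028, "z": 0, "twist": 0}, {"x": -0.0042, "y": -0.032, "z": 0, "twist": 0}, {"x": -0.0025, "y": -0.036, "z": 0, "twist": 0}, {"x": 0, "y": -0.0405, "z": 0, "twist": 0}]'

```text
time_s: 16.68
tool_pos: [0.5112, -0.1365, 0.1259]
ee_rot: [-3.141, 0.002, 0.002]
force: [-1.5, -0.1, -0.3]
finger_gap: -0.0003
```

```bash
python3 m.py
```

```text
[ 0.5119 -0.1372  0.1261] [-1.6 -0.6 -0.7] 16.73 {'th': 5.814, 'thc': 5.808, 'n': 4476, 'box': (118, 40), 't': 69, 'err': 12}
```

>>> carry_out --increments '[{"x": -0.01, "y": -0.004, "z": 0, "twist": 0}, {"x": -0.02, "y": -0.004, "z": 0, "twist": 0}, {"x": -0.035, "y": -0.004, "z": 0.01, "twist": 0}, {"x": -0.05, "y": -0.004, "z": 0.025, "twist": 0}, {"x": -0.065, "y": -0.004, "z": 0.04, "twist": 0}, {"x": -0.08, "y": -0.004, "z": 0.05, "twist": 0}, {"x": -0.08, "y": -0.004, "z": 0.05, "twist": 0}, {"x": -0.08, "y": -0.004, "z": 0.05, "twist": 0}, {"x": -0.08, "y": -0.004, "z": 0.05, "twist": 0}, {"x": -0.08, "y": -0.004, "z": 0.05, "twist": 0}]'

```text
time_s: 17.57
tool_pos: [0.4315, -0.1395, 0.1757]
ee_rot: [-3.141, 0.0, 0.001]
force: [0.5, -0.6, -0.1]
finger_gap: -0.0003
```

```bash
python3 m.py; python3 - <<'E'
from h import *
a=camera("wrist");C=(.5393,-.115);p1=patch(a,C,.135)[0];p2=patch(a,C,.113)[0]
cv2.imwrite("pics/p2.png",cv2.resize(np.hstack([p1,p2])[:,:,::-1],(800,400)))
E
```

```text
[ 0.4316 -0.1395  0.1756] [-0.1 -0.3  0. ] 17.62 {'th': 5.798, 'thc': 5.775, 'n': 3909, 'box': (112, 40), 't': 45, 'err': 20}
```

View pics/p2.png

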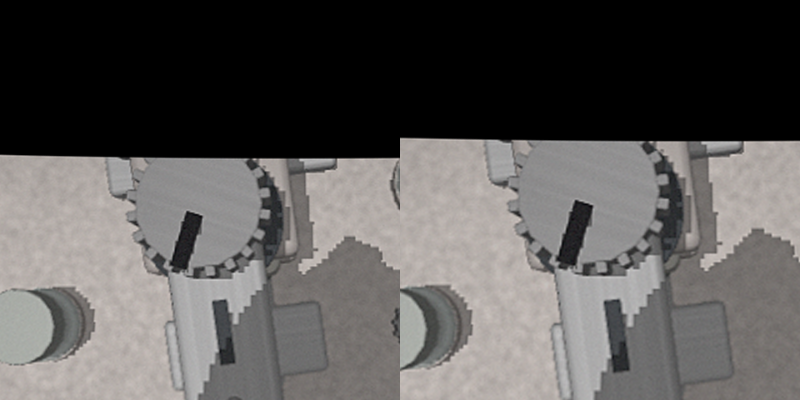

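Panel view: the line runs (193,212)→(180,268) and the pointer (611,300)→(622,372). The line is about 0.44 rad short of the pointer, so a short 9.5 mm stroke remains.

>>> carry_out --increments '[{"x": 0.015, "y": 0.015, "z": -0.02, "twist": 0}, {"x": 0.035, "y": 0.0295, "z": -0.04, "twist": 0}, {"x": 0.055, "y": 0.0295, "z": -0.05, "twist": 0}, {"x": 0.065, "y": 0.0295, "z": -0.05, "twist": 0}, {"x": 0.07, "y": 0.0295, "z": -0.05, "twist": 0}, {"x": 0.073, "y": 0.0295, "z": -0.05, "twist": 0}, {"x": 0.0745, "y": 0.0295, "z": -0.05, "twist": 0}, {"x": 0.0755, "y": 0.0295, "z": -0.05, "twist": 0}, {"x": 0.0755, "y": 0.0295, "z": -0.05, "twist": 0}, {"x": 0.0755, "y": 0.0295, "z": -0.05, "twist": 0}]'

```text
time_s: 18.5
tool_pos: [0.505, -0.1103, 0.1264]
ee_rot: [-3.141, 0.001, 0.006]
force: [-15.1, 2.4, 0.2]
finger_gap: 0.0002
```

>>> carry_out --increments '[{"x": 0, "y": -0.002, "z": 0, "twist": 0}, {"x": 0, "y": -0.004, "z": 0, "twist": 0}, {"x": 0, "y": -0.006, "z": 0, "twist": 0}, {"x": 0, "y": -0.008, "z": 0, "twist": 0}, {"x": 0, "y": -0.0095, "z": 0, "twist": 0}, {"x": 0, "y": -0.0095, "z": 0, "twist": 0}, {"x": -0.003, "y": -0.0095, "z": 0, "twist": 0}, {"x": -0.01, "y": -0.0095, "z": 0, "twist": 0}, {"x": -0.02, "y": -0.0095, "z": 0, "twist": 0}, {"x": -0.03, "y": -0.0095, "z": 0, "twist": 0}]'

```text
time_s: 19.33
tool_pos: [0.4761, -0.1198, 0.1267]
ee_rot: [3.141, -0.0, 0.001]
force: [0.2, -0.2, 0.5]
finger_gap: 0.0002
```

```bash
python3 m.py
```

```text
[ 0.4747 -0.1196  0.1265] [ 1.2 -0.5  1. ] 19.38 {'th': 6.251, 'thc': 6.152, 'n': 4732, 'box': (111, 45), 't': 87, 'err': 30}
```

θ≈12.54. I'll retreat well clear and verify with a last picture.

>>> carry_out --increments '[{"x": -0.02, "y": 0, "z": 0.01, "twist": 0}, {"x": -0.03, "y": 0, "z": 0.03, "twist": 0}, {"x": -0.035, "y": 0, "z": 0.06, "twist": 0}, {"x": -0.035, "y": 0, "z": 0.08, "twist": 0}, {"x": -0.035, "y": 0, "z": 0.08, "twist": 0}, {"x": -0.035, "y": 0, "z": 0.08, "twist": 0}, {"x": -0.035, "y": 0, "z": 0.08, "twist": 0}, {"x": -0.035, "y": 0, "z": 0.08, "twist": 0}, {"x": -0.035, "y": 0, "z": 0.08, "twist": 0}, {"x": -0.035, "y": 0, "z": 0.08, "twist": 0}]'

```text
time_s: 20.22
tool_pos: [0.4419, -0.1195, 0.2056]
ee_rot: [-3.141, 0.0, 0.002]
force: [0.6, -0.6, 0.2]
finger_gap: -0.0
```

```bash
python3 m.py; python3 - <<'E'
from h import *
a=camera("wrist");save(a,"w6")
E
```

```text
[ 0.4419 -0.1196  0.2057] [ 1.2  0.4 -0.8] 20.27 {'th': 6.246, 'thc': 6.183, 'n': 4101, 'box': (112, 41), 't': 63, 'err': 19}
```

View pics/w6.png

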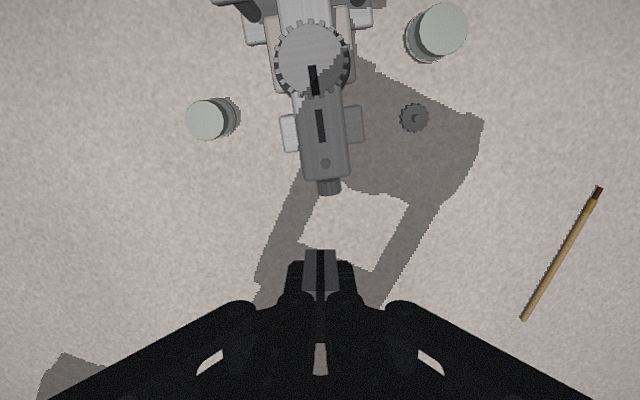

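The line (312,67→316,94) now lies in line with the pointer (319,110→322,142). The jars, spare screw, brush and front screw look undisturbed, and the gripper is clear. I'm handing in.

```bash
python3 -c "from cell import sign_off; print(sign_off())"
```

```text
the job is handed in; nothing more can be done
None
```

The thumbscrew now rests at about 12.53 rad from tight, against a target of two full turns (12.57), and the job is handed in. I turned it anticlockwise from about 0.74 rad, in light strokes of the shut fingertips across its rim, never gripping it.

- **Angle:** The last wrist picture shows the line in line with the pointer, and readings before and after I backed away agreed within 0.01 rad. The tracker's second estimate reads about 0.06 rad lower, at about 12.47. Both are inside the ±0.5 rad tolerance. I tracked the turn count stroke by stroke at about 1.9 rad per full stroke, with no slip.
- **Forces:** The highest force read was about 15 N against the 36 N limit. Forces were only read between strokes, so short peaks could have been missed.
- **Bystanders:** In the last picture the jars, spare screw, brush and small front screw look undisturbed, though I did not measure their positions. The bur block, bowl and glass slab were not in that picture, but the arm never went near them.
- **Finish:** The arm ended clear of everything at about 20 s of the 58 s allowed.

My first two move calls were refused because rows were missing keys, so they moved nothing. The line was hidden from the −y side after the first stroke, so I made all later strokes from the front.

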